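Peel a specimen tray off its stack and show it to the camera

ROBOT

A 7-joint arm with a two-finger parallel gripper is mounted at the origin on the work surface. World frame = base frame: x ahead of the robot, y to its left, z up, the work surface at z = 0. Lengths are in m, angles in rad, forces in N, time in s.
With the tool pointing down it reaches from about 0.4 to 0.85 m from the base axis. Payload 4.5 kg.
Tool frame: the origin (TCP) lies on the centre line of the jaws, within the pads' length; the fingertips stand 11 mm ahead of it and the grasp point (between the pads) lies 8 mm behind it; z points along the fingers, y is the line along which they close (so a half turn about z gives the same grasp; the last joint's range is limited). The gripper opens to 88 mm and grips with 3 to 60 N. Pads are 18 mm wide; open, the fingers measure 123 mm over their backs; the gripper's body (75 mm by 187 mm) begins 45 mm behind the grasp point.
Start: joints at [-1.297, 0.689, -0.195, 1.565, 0.157, 0.902, -0.215], TCP at [0.148, 0.607, 0.25] pointing down, gripper open.
Joint ranges: [-3.01, 3.01], [-0.46, 2.08], [-1.47, 1.51], [0.13, 2.56], [-1, 4.14], [0.04, 2.09], [-2.66, 2.66]. Speed limits (rad/s): [2.57, 2.57, 3.14, 3.14, 3.14, 3.14, 3.14].

INTERFACE

Orientations are given as a unit quaternion [x, y, z, w].
In Python, from plant import * gives the robot as it stands. The module is installed in compiled form; this text tells all that it offers.
- The arm moves only by the tool send_rows, never from a script. Its argument "motion" is a list of rows, each an object of numbers: "x", "y", "z": the shift along the tool's x, y, z in cm; "rx", "ry", "rz": the turn, a rotation vector about the tool's x, y, z in rad; "jaw": the finger opening in cm, from 0 to 8.81. In form: [{"x": .., "y": .., "z": .., "rx": .., "ry": .., "rz": .., "jaw": ..}, ...]. A call has exactly 5 rows; each row shifts and turns the commanded pose from where the row before left it, along the tool's axes as they then stand; what a row does not reach is not made up. A row lasts 1/10 s, in which the tool goes at most 50 mm and 8.59 degrees, less where a joint would pass 70% of its speed; a pose out of reach is approached as far as the arm can. A call is refused whole if a number of a shift passes 5 or a number of a turn 0.15, either way. A call with a gripper value outside its range is refused whole. The fingers move at their own pace and stop on an object; "grip_force" is the grip in N (left out, the last holds). Time passes only in rows, so rows that do not move let the fingers close, or fill a call up. It gives the time, the measured TCP pose, the force, the opening and the grip force at its end, in the units of the state.
- get_state(): the state, without advancing time (a new reading comes with each control period).
- snapshot(name): name is "scene" or "side" or "wrist"; returns a dict with "img" (400x640x3 uint8, red, green, blue), "vertical_fov" (degrees; the focal length in pixels is half the picture's height over the tangent of half this angle, whatever the lens; pixels are square), "cx", "cy" (the principal point, pixels), "extrinsics" (4x4, takes a point from camera to world coordinates). Camera axes: x right, y up, looking along -z (the intrinsics and any distortion apply to the point x, -y, -z); pixel columns grow to the right and rows downward; lengths in m; the calibration is good to about 2 mm. A picture is of the moment at which its call begins. There is no depth.
- finish_job(): hands the job in; it is judged then, once.
The state is a dict: "clock": time; "q": joint angles; "qd": joint speeds; "joint_torque": joint torques, N m; "tool_pos": TCP position; "eef_rot": TCP orientation; "contact_force": force on the tool from outside, world axes, zero at the start; "moment": the same for the moment, N m; "opening": opening from 0.0 (shut) to 1.0 (fully open); "finger_force": force on a finger pad.
Only numpy, scipy, OpenCV 4.12 (cv2) and the standard library are available. Lean on these libraries where they do the work, as an engineer would, in place of code of your own. Each camera call takes 0.05 s, during which the arm holds its last target. There are 200 camera calls.

TASK

Press the tail of the sprung clip down until its catch holds the clip open by itself, then take the top specimen tray by its upright tab and peel it off the stack it sticks to: the tab corner comes up first while the opposite corner is still down, and the rest of the stack stays in place. Carry the tray to the camera stand and finish holding it level about a hand's width above the middle of the grey card, the clip still latched open; do not put the tray down or let go, and leave the jar, the loupe and the mouse alone.

Things in the scene. Friction and masses are not known exactly. Their poses are not given: they have to be found in the camera images.
- clip (a joint): Angle of the steel spring clip, rad: 0 = closed, jaw over the tray's +y rim; grows as the tail is pushed down, stop at 0.50. A spring returns it; pushed to 0.44 or more, a catch snaps over and then holds it open by itself at about 0.40, jaw clear of the tray. Pad push 2 to 4 N, up to 8 N past the catch. Hinge axis along the holder's x, at y 86, z 22 mm in its frame.
- clip_pad (a point): Middle of the top of the black thumb pad (32 x 34 mm) on the clip's tail, 100 mm from the hinge; about 70 mm above the work surface when closed, about 31 mm when latched and then some 10 mm further to the holder's +y. A catch post (top 42 mm high) stands beside the tail at x 15 to 35, y 145 to 157 mm in the holder's frame.
- holder: Aluminium base plate, 196 x 166 x 8 mm, fixed to the table, with low fences (26 mm high) round the stack and a tongue to its +y side that carries the clip. Origin: centre under the stack, on the work surface; z up; the clip lies along +y.
- stack: The lower trays as one loose white plastic block, 176 x 136 x 36 mm, 0.85 kg, in the holder's fences with 2 mm play, underside 8 mm above the work surface. Origin: centre of its underside; axes as the holder's. Four small sprung nubs in its rim pinch the top tray's long edges, so it sticks (about 1 to 1.5 N each) until it has risen about 5 mm there.
- tray: The top tray, white plastic with five brown dry fruits fixed in it, 0.13 to 0.25 kg. Origin: centre of its underside, at the start 32 mm above the work surface; z up, axes as the stack's. Flange 150 (x) x 110 (y) mm, 5 mm thick, at z 12 to 17 mm; below it a 118 x 78 mm pan hangs 12 mm into the stack with 4 mm play.
- tray_tab (a point): Point to grip on the tray's upright pull tab, at (-66, -46, 36) mm in the tray's frame. The tab is a fin 10 mm thick, 30 mm long and 28 mm high (z 17 to 45 mm of the tray), standing at the tray's -x -y corner, its length along the diagonal direction (1, 1) of the tray's frame: pinch it across, along (1, -1).
- tray_tab_corner (a point): Tray flange's corner at the tab, at (-75, -55, 14.5) mm in the tray's frame.
- tray_far_corner (a point): Tray flange's other end of the diagonal, the corner farthest from the tab, at (75, 55, 14.5) mm in the tray's frame.
- card: Fixed camera stand: a grey card, 260 (x) x 200 (y) x 6 mm, with white corner marks, and a black camera on a column at its +x side looking down at it; column 196 mm from the card's middle, lens to about 115 mm from it at 160 mm height, top at 222 mm. Origin: underside of the card's middle, on the work surface.
- card_mid (a point): Middle of the top face of the grey card, 6 mm above the work surface.
- jar: Amber glass jar with dark lid, 56 mm across, 85 mm high, standing; origin at the centre of its underside. To be left alone.
- loupe: Black stand loupe, 38 mm across, 42 mm high; origin at the centre of its underside. To be left alone.
- mouse: White computer mouse, 105 x 60 x 32 mm; origin at the centre of its underside. To be left alone.
Not all that is in view belongs to the job. What is shaped like the stack but orange or pink is not meant.

How it is judged:
By the outcome, as a careful person would: the job done as asked, in the order asked, and still so for the second after the job is handed in, while the arm keeps its last pose, push and grip.
It also fails if it takes over 58 s, if anything falls off the work surface, if the arm or the gripper's body presses on something with over 40 N, if the wrist force passes 120 N, or if a joint passes its speed limit or range.

## Working session

There is one attempt and no reset: what is moved stays moved. The work goes in short steps, Python scripts to look and compute and a tool call to move; the robot and the scene stay as the last step left them, time stands still between calls to the robot, and variables do not carry over. Pictures are saved under pics/ and viewed, at most 10 in all, crops included, and the job is handed in when it is done.

Besides the shell and the picture viewer there is one more tool, called as a command line: name --argument value ..., lists and objects as JSON in quotes. send_rows: Moves the arm, as the interface text tells. Its arguments: {"type":"object","properties":{"motion":{"type":"array"},"grip_force":{"type":"number"}},"required":["motion"]}

```bash
mkdir -p pics; cat > h.py <<'E'
from plant import *
import numpy as np, cv2
def snap(n,f=None):
    s=snapshot(n)
    if f: cv2.imwrite('pics/'+f+'.png',cv2.cvtColor(np.ascontiguousarray(s['img']),cv2.COLOR_RGB2BGR))
    return s
E
python3 - <<'E'
from h import *
import pickle
D={}
for n in ['scene','side','wrist']:
    s=snap(n,n+'0'); D[n]=s
    print(n,{k:v for k,v in s.items() if k!='img'})
pickle.dump(D,open('d0.pkl','wb'))
print(get_state())
E
```

```text
scene {'vertical_fov': 53.619412585526476, 'cx': 328.64498159052465, 'cy': 204.46539023477953, 'extrinsics': array([[-0.70257682, -0.47993459,  0.52540327,  1.04194375],
       [ 0.71160546, -0.47190607,  0.520502  ,  0.65578823],
       [-0.00186592,  0.73957247,  0.67307434,  0.73924984],
       [ 0.        ,  0.        ,  0.        ,  1.        ]])}
side {'vertical_fov': 42.2384780376023, 'cx': 324.57289718585133, 'cy': 204.35961813141583, 'extrinsics': array([[ 0.94208783,  0.14538281, -0.30221576,  0.12887188],
       [-0.33489215,  0.45572231, -0.82472082, -0.93904795],
       [ 0.01782623,  0.87816913,  0.478018  ,  0.70175035],
       [ 0.        ,  0.        ,  0.        ,  1.        ]])}
wrist {'vertical_fov': 59.14428598667883, 'cx': 320.5530289324094, 'cy': 202.1904808361032, 'extrinsics': array([[ 0.23709745, -0.93911677, -0.24868553,  0.08410795],
       [ 0.97148166,  0.22844244,  0.0635409 ,  0.62252067],
       [-0.00286199, -0.25665882,  0.96649783,  0.38368531],
       [ 0.        ,  0.        ,  0.        ,  1.        ]])}
{'clock': 0.15, 'q': array([-1.2971903 ,  0.6897551 , -0.19454804,  1.56607284,  0.15731228,
        0.90250323, -0.21507746]), 'qd': array([ 2.42968955e-04, -1.98739644e-03, -2.01579153e-06, -4.77336212e-03,
       -1.40522637e-03, -3.51255160e-05,  5.86784927e-04]), 'joint_torque': array([-5.33289203e-04, -5.27860022e+01, -1.26816239e+00, -1.53588581e+01,
       -5.25035954e-02,  3.85471591e-03,  8.92420098e-05]), 'tool_pos': array([0.14836497, 0.60667182, 0.249126  ]), 'eef_rot': array([ 1.19562538e-01,  9.92826443e-01, -6.72606504e-04, -3.11899613e-05]), 'contact_force': array([ 0.31092711, -0.38209683,  0.04102325]), 'moment': array([-0.00643385,  0.00700272,  0.04287164]), 'finger_force': 0.0, 'opening': 0.997070392524543}
```

View pics/scene0.png

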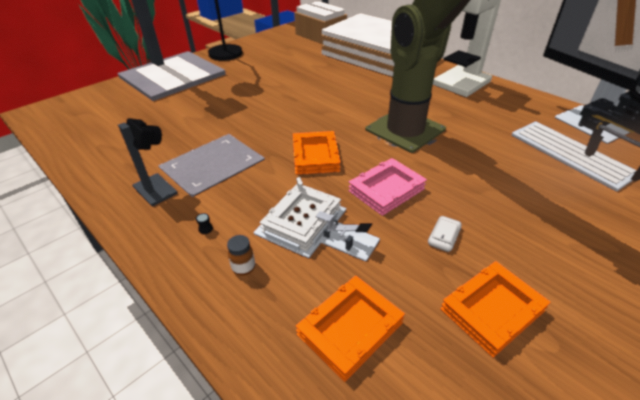

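View pics/side0.png

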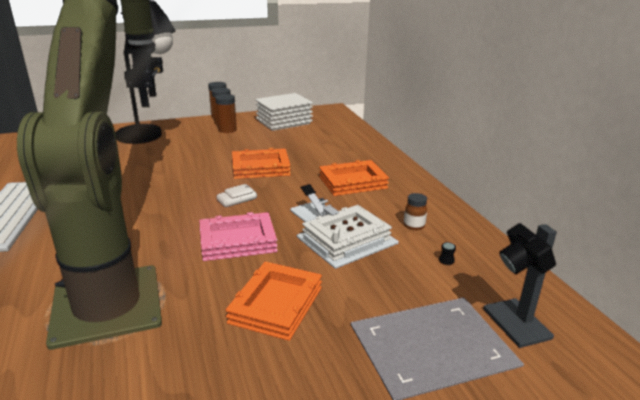

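The scene view shows the white stack at about (300,217), the clip tail at about (355,237), and the grey card at about (212,163). In the side view they are at (347,233), (310,195) and (435,345). I'll enlarge both for accurate pixels.

```bash
python3 - <<'E'
import cv2,numpy as np
a=cv2.imread('pics/scene0.png')[170:265,245:390]; b=cv2.imread('pics/side0.png')[175:270,280:405]
def up(i,x0,y0,k=6):
    o=cv2.resize(i,None,fx=k,fy=k,interpolation=cv2.INTER_CUBIC)
    for x in range(0,i.shape[1],10):
        cv2.putText(o,str(x+x0),(x*k,8),0,.3,(0,0,255),1); cv2.line(o,(x*k,10),(x*k,o.shape[0]),(0,255,255) if 0 else (90,160,90),1)
    for y in range(0,i.shape[0],10):
        cv2.putText(o,str(y+y0),(0,y*k+4),0,.3,(255,0,0),1); cv2.line(o,(20,y*k),(o.shape[1],y*k),(90,160,90),1)
    return o
cv2.imwrite('pics/sc_up.png',up(a,245,170,5.5) if 0 else up(a,245,170,5)); cv2.imwrite('pics/sd_up.png',up(b,280,175,6))
E
```

```text
(no output)
```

View pics/sc_up.png

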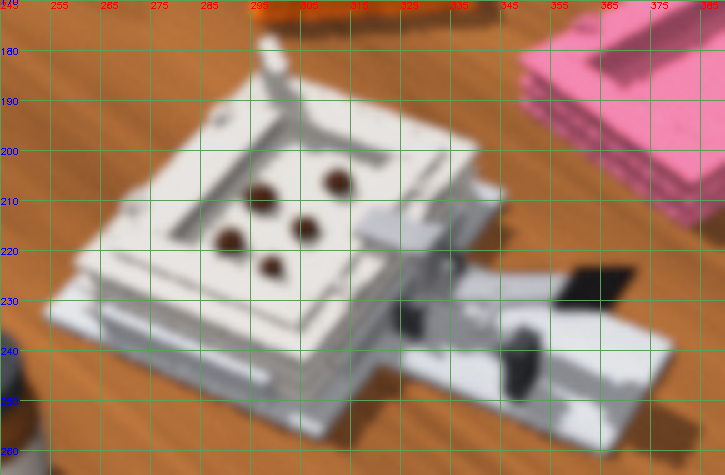

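View pics/sd_up.png

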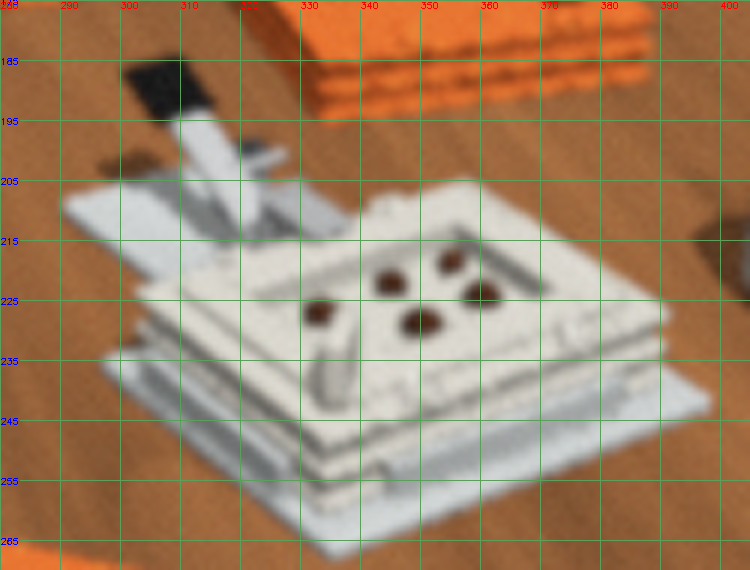

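Scene crop: plate corners at (254,233), (309,257) and (346,208), pad centre at about (363,227), tab top at about (298,177). Side crop: plate corners at (335,267), (397,243) and (298,235), pad at about (308,190), tab at about (336,235). Next I'll fit poses by least squares across both views.

```bash
cat >> h.py <<'E'
import pickle
from scipy.optimize import least_squares
def proj(s,P):
    T=s['extrinsics']; c=(np.atleast_2d(P)-T[:3,3])@T[:3,:3]
    f=200/np.tan(np.radians(s['vertical_fov']/2))
    return np.c_[s['cx']-f*c[:,0]/c[:,2], s['cy']+f*c[:,1]/c[:,2]]
def Rz(a): return np.array([[np.cos(a),-np.sin(a),0],[np.sin(a),np.cos(a),0],[0,0,1]])
def to_world(p,L): return np.atleast_2d(L)@Rz(p[2]).T+[p[0],p[1],0]
E
python3 - <<'E'
from h import *
D=pickle.load(open('d0.pkl','rb'))
a,b,z=.098,.083,.008; c,d,h=.088,.068,.044
H={'scene':[((a,-b,z),(254,233)),((a,b,z),(309,257)),((-a,b,z),(346,208)),((c,-d,h),(261,222)),((c,d,h),(305,243)),((-c,d,h),(340,199))],
'side':[((-a,-b,z),(335,267)),((a,-b,z),(397,243)),((-a,b,z),(298,235)),((-c,-d,h),(334,250)),((-c,d,h),(302,223)),((c,-d,h),(391,227)),((c,d,h),(356,205))]}
z=.006
C={'scene':[((.13,-.1,z),(161,167)),((-.13,-.1,z),(228,137)),((-.13,.1,z),(264,158)),((.13,.1,z),(197,190))],
'side':[((-.13,.1,z),(352,327)),((.13,.1,z),(463,300)),((.13,-.1,z),(521,361)),((-.13,-.1,z),(398,392))]}
for nm,M,x0 in [('holder',H,[.55,.1,0]),('card',C,[.5,-.25,0])]:
  for views in (['scene'],['side'],['scene','side']):
    def r(p): return np.concatenate([(proj(D[v],to_world(p,[m[0] for m in M[v]]))-[m[1] for m in M[v]]).ravel() for v in views])
    best=min((least_squares(r,x0[:2]+[t],loss='soft_l1') for t in np.arange(-3,3.1,.75)),key=lambda o:o.cost)
    print(nm,views,best.x.round(4),best.cost.round(2),r(best.x).round(1) if len(views)==2 else '')
# triangulate pad, tab top
for nm,u,v in [('pad',(363.5,227.5),(308,190)),('tab top',(298.5,177.5),(339,229))]:
    o=least_squares(lambda P:np.concatenate([proj(D['scene'],P)[0]-u,proj(D['side'],P)[0]-v]),[.55,.1,.05])
    print(nm,o.x.round(4),o.fun.round(1))
E
```

```text
holder ['scene'] [0.565  0.0826 0.2718] 2.45 
holder ['side'] [0.5594 0.0752 0.2823] 5.07 
holder ['scene', 'side'] [0.5626 0.0801 0.2749] 13.33 [-0.4 -1.1  0.4 -1.   0.5 -0.6 -2.  -0.6  0.6 -2.1  0.1 -1.1 -0.5 -1.6
  0.7 -3.  -2.2 -1.3  0.6 -2.   0.3 -0.1  0.8 -0.8  1.6 -0.7]
card ['scene'] [ 0.5791 -0.3068  0.0365] 11.61 
card ['side'] [ 0.586  -0.3145  0.0124] 17.44 
card ['scene', 'side'] [ 0.5851 -0.3122  0.0069] 33.79 [-3.8 -0.7 -0.6 -3.5  0.2 -0.8 -5.   5.9 -1.7 -5.6 -0.6 -5.   2.8 -0.4
 -2.   6.1]
pad [0.5157 0.2505 0.0649] [-0.1  0.1 -0.2 -0.1]
tab top [0.5116 0.0127 0.0805] [-1.3  0.5 -1.1 -0.3]
```

```bash
cat >> h.py <<'E'
from scipy.spatial.transform import Rotation as R, Slerp
def down(al): # tool down, tool y at world angle al
    y=np.array([np.cos(al),np.sin(al),0]); z=np.array([0,0,-1.]); return R.from_matrix(np.c_[np.cross(y,z),y,z])
def plan(p1,R1,n,p0=None,R0=None):
    s=get_state(); p0=s['tool_pos'] if p0 is None else p0; R0=R.from_quat(s['eef_rot']) if R0 is None else R0
    rv=(R0.inv()*R1).as_rotvec()/n; d=(np.array(p1)-p0)/n
    for i in range(n):
        Ri=R0*R.from_rotvec(rv*i); print((Ri.inv().apply(d)*100).round(2),rv.round(3))
E
python3 - <<'E'
from h import *
plan([.5157,.249,.15],down(.275),15)
D=pickle.load(open('d0.pkl','rb'))
for v in ('scene','side'):
    im=D[v]['img']; hsv=cv2.cvtColor(np.ascontiguousarray(im),cv2.COLOR_RGB2HSV)
    m=((hsv[...,1]<60)&(hsv[...,2]>60)&(hsv[...,2]<190)).astype(np.uint8)
    n,l,st,ce=cv2.connectedComponentsWithStats(m,connectivity=4)
    k=l[163,212] if v=='scene' else l[345,435]
    mm=(l==k).astype(np.uint8); mm=cv2.morphologyEx(mm,cv2.MORPH_OPEN,np.ones((9,9)))
    c=max(cv2.findContours(mm,0,2)[0],key=cv2.contourArea); h=cv2.convexHull(c)
    for e in (.02,.04): print(v,st[k],cv2.approxPolyDP(h,e*cv2.arcLength(h,True),True)[:,0].tolist())
E
```

```text
[-2.94 -1.73  0.66] [-0.    0.    0.07]
[-3.06 -1.52  0.66] [-0.    0.    0.07]
[-3.16 -1.3   0.66] [-0.    0.    0.07]
[-3.24 -1.08  0.66] [-0.    0.    0.07]
[-3.31 -0.85  0.66] [-0.    0.    0.07]
[-3.36 -0.61  0.66] [-0.    0.    0.07]
[-3.4  -0.37  0.66] [-0.    0.    0.07]
[-3.42 -0.13  0.66] [-0.    0.    0.07]
[-3.42  0.11  0.66] [-0.    0.    0.07]
[-3.4   0.35  0.66] [-0.    0.    0.07]
[-3.37  0.58  0.66] [-0.    0.    0.07]
[-3.32  0.82  0.66] [-0.    0.    0.07]
[-3.25  1.05  0.66] [-0.    0.    0.07]
[-3.17  1.28  0.66] [-0.    0.    0.07]
[-3.07  1.5   0.66] [-0.    0.    0.07]
scene [ 159  135  105   61 3188] [[248, 147], [247, 167], [205, 189], [185, 190], [170, 176], [175, 158], [217, 139], [236, 139]]
scene [ 159  135  105   61 3188] [[248, 147], [247, 167], [205, 189], [170, 176], [175, 158], [217, 139]]
side [  351   298   172   102 10434] [[517, 367], [393, 399], [354, 322], [465, 299]]
side [  351   298   172   102 10434] [[517, 358], [393, 399], [354, 322], [465, 299]]
```

send_rows --motion '[{"x": -2.94,"y": -1.73,"z": 0.66,"rx": 0,"ry": 0,"rz": 0.07,"jaw": 0},{"x": -3.06,"y": -1.52,"z": 0.66,"rx": 0,"ry": 0,"rz": 0.07,"jaw": 0},{"x": -3.16,"y": -1.3,"z": 0.66,"rx": 0,"ry": 0,"rz": 0.07,"jaw": 0},{"x": -3.24,"y": -1.08,"z": 0.66,"rx": 0,"ry": 0,"rz": 0.07,"jaw": 0},{"x": -3.31,"y": -0.85,"z": 0.66,"rx": 0,"ry": 0,"rz": 0.07,"jaw": 0}]' --grip_force 5

```text
clock: 0.65
tool_pos: [0.2717, 0.4869, 0.2163]
eef_rot: [0.292, 0.956, -0.0, 0.0]
contact_force: [-0.1, 0.6, -0.1]
opening: 0.572
finger_force: 0.0
```

send_rows --motion '[{"x": -3.36,"y": -0.61,"z": 0.66,"rx": 0,"ry": 0,"rz": 0.07,"jaw": 0},{"x": -3.4,"y": -0.37,"z": 0.66,"rx": 0,"ry": 0,"rz": 0.07,"jaw": 0},{"x": -3.42,"y": -0.13,"z": 0.66,"rx": 0,"ry": 0,"rz": 0.07,"jaw": 0},{"x": -3.42,"y": 0.11,"z": 0.66,"rx": 0,"ry": 0,"rz": 0.07,"jaw": 0},{"x": -3.4,"y": 0.35,"z": 0.66,"rx": 0,"ry": 0,"rz": 0.07,"jaw": 0}]'

```text
clock: 1.15
tool_pos: [0.3947, 0.3683, 0.1833]
eef_rot: [0.454, 0.891, -0.0, -0.0]
contact_force: [0.6, 0.7, -0.5]
opening: 0.116
finger_force: 0.0
```

send_rows --motion '[{"x": -3.37,"y": 0.58,"z": 0.66,"rx": 0,"ry": 0,"rz": 0.07,"jaw": 0},{"x": -3.32,"y": 0.82,"z": 0.66,"rx": 0,"ry": 0,"rz": 0.07,"jaw": 0},{"x": -3.25,"y": 1.05,"z": 0.66,"rx": 0,"ry": 0,"rz": 0.07,"jaw": 0},{"x": -3.17,"y": 1.28,"z": 0.66,"rx": 0,"ry": 0,"rz": 0.07,"jaw": 0},{"x": -3.07,"y": 1.5,"z": 0.66,"rx": 0,"ry": 0,"rz": 0.07,"jaw": 0}]'

```text
clock: 1.65
tool_pos: [0.5177, 0.2497, 0.1502]
eef_rot: [0.602, 0.798, -0.0, -0.0]
contact_force: [0.7, 0.4, 1.0]
opening: 0.007
finger_force: 0.0
```

```bash
python3 - <<'E'
from h import *
s=snap('wrist','w1'); t=get_state(); print(t['tool_pos'],t['eef_rot'],t['clock'],t['opening'])
p=[.5626,.0801,.2749]
L=np.array([[0,.174,.070],[-.016,.157,.078],[.016,.157,.078],[-.016,.189,.062],[.016,.189,.062],[-.066,-.046,.077],[-.098,.083,.008],[.098,.083,.008]])
print(proj(s,to_world(p,L)).round(0).tolist())
pickle.dump(s,open('w1.pkl','wb'))
E
```

```text
[0.52262999 0.24301985 0.14956157] [ 0.60664196  0.7949691  -0.00088401  0.00298041] 1.7 0.005693642743677775
[[317.0, 217.0], [291.0, 247.0], [342.0, 247.0], [293.0, 192.0], [342.0, 192.0], [232.0, 489.0], [206.0, 295.0], [430.0, 296.0]]
```

View pics/w1.png

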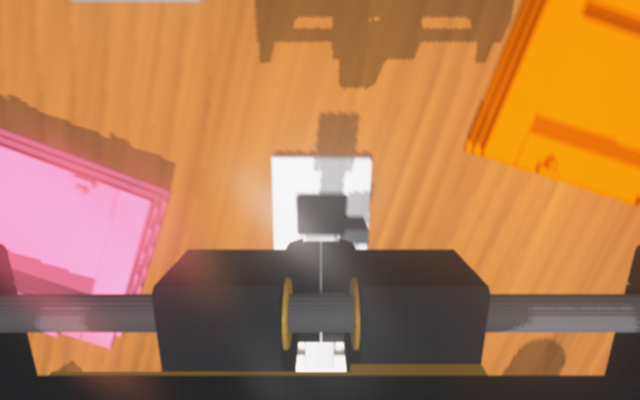

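The black pad is at (298–346, 194–234), within about 3 mm of the prediction, and the post is to its right. Next I'll descend onto it.

```bash
python3 - <<'E'
from h import *
t=get_state(); print(t['tool_pos'],t['eef_rot'],t['qd'].round(3),t['contact_force'])
plan([.518,.2483,.088],down(.275),5)
plan([.5155,.258,.035],down(.275),10,p0=np.array([.518,.2483,.088]),R0=down(.275))
E
```

```text
[0.52262999 0.24301985 0.14956157] [ 0.60664196  0.7949691  -0.00088401  0.00298041] [-0.028 -0.026  0.021  0.04   0.031 -0.002 -0.005] [ 3.67580606 -3.95574166 -0.89397648]
[ 0.13 -0.06  1.23] [ 0.     0.001 -0.002]
[ 0.13 -0.06  1.23] [ 0.     0.001 -0.002]
[ 0.13 -0.06  1.23] [ 0.     0.001 -0.002]
[ 0.13 -0.06  1.23] [ 0.     0.001 -0.002]
[ 0.13 -0.06  1.23] [ 0.     0.001 -0.002]
[0.1  0.   0.53] [0. 0. 0.]
[0.1  0.   0.53] [0. 0. 0.]
[0.1  0.   0.53] [0. 0. 0.]
[0.1  0.   0.53] [0. 0. 0.]
[0.1  0.   0.53] [0. 0. 0.]
[0.1  0.   0.53] [0. 0. 0.]
[0.1  0.   0.53] [0. 0. 0.]
[0.1  0.   0.53] [0. 0. 0.]
[0.1  0.   0.53] [0. 0. 0.]
[0.1  0.   0.53] [0. 0. 0.]
```

send_rows --motion '[{"x": 0,"y": 0.1,"z": 1.2,"rx": 0,"ry": 0,"rz": 0,"jaw": 0},{"x": 0,"y": 0,"z": 1.2,"rx": 0,"ry": 0,"rz": 0,"jaw": 0},{"x": 0,"y": 0,"z": 1.2,"rx": 0,"ry": 0,"rz": 0,"jaw": 0},{"x": 0,"y": 0,"z": 1.2,"rx": 0,"ry": 0,"rz": 0,"jaw": 0},{"x": 0,"y": 0,"z": 0.8,"rx": 0,"ry": 0,"rz": 0,"jaw": 0}]'

```text
clock: 2.2
tool_pos: [0.5167, 0.2517, 0.0932]
eef_rot: [0.6, 0.8, -0.001, -0.001]
contact_force: [-0.1, -0.6, 0.0]
opening: 0.005
finger_force: 0.0
```

send_rows --motion '[{"x": 0,"y": 0,"z": 0,"rx": 0,"ry": 0,"rz": 0,"jaw": 0},{"x": 0,"y": 0,"z": 0,"rx": 0,"ry": 0,"rz": 0,"jaw": 0},{"x": 0,"y": 0,"z": 0,"rx": 0,"ry": 0,"rz": 0,"jaw": 0},{"x": 0,"y": 0,"z": 0,"rx": 0,"ry": 0,"rz": 0,"jaw": 0},{"x": 0,"y": 0,"z": 0,"rx": 0,"ry": 0,"rz": 0,"jaw": 0}]'

```text
clock: 2.7
tool_pos: [0.5181, 0.2511, 0.0952]
eef_rot: [0.601, 0.799, 0.0, 0.0]
contact_force: [-0.2, 0.4, 0.2]
opening: 0.005
finger_force: 0.0
```

send_rows --motion '[{"x": 0.05,"y": 0,"z": 0.6,"rx": 0,"ry": 0,"rz": 0,"jaw": 0},{"x": 0.05,"y": 0,"z": 0.6,"rx": 0,"ry": 0,"rz": 0,"jaw": 0},{"x": 0.1,"y": 0,"z": 0.6,"rx": 0,"ry": 0,"rz": 0,"jaw": 0},{"x": 0.1,"y": 0,"z": 0.6,"rx": 0,"ry": 0,"rz": 0,"jaw": 0},{"x": 0.1,"y": 0,"z": 0.6,"rx": 0,"ry": 0,"rz": 0,"jaw": 0}]'

```text
clock: 3.2
tool_pos: [0.5168, 0.2556, 0.0643]
eef_rot: [0.601, 0.799, 0.0, -0.0]
contact_force: [-0.6, 1.5, 2.8]
opening: 0.007
finger_force: 1.5
```

send_rows --motion '[{"x": 0.1,"y": 0,"z": 0.6,"rx": 0,"ry": 0,"rz": 0,"jaw": 0},{"x": 0.1,"y": 0,"z": 0.6,"rx": 0,"ry": 0,"rz": 0,"jaw": 0},{"x": 0.1,"y": 0,"z": 0.6,"rx": 0,"ry": 0,"rz": 0,"jaw": 0},{"x": 0,"y": 0,"z": 0.6,"rx": 0,"ry": 0,"rz": 0,"jaw": 0},{"x": 0,"y": 0,"z": 0.4,"rx": 0,"ry": 0,"rz": 0,"jaw": 0}]'

```text
clock: 3.7
tool_pos: [0.5158, 0.2587, 0.0362]
eef_rot: [0.601, 0.799, 0.0, -0.0]
contact_force: [0.2, 2.8, 3.8]
opening: 0.005
finger_force: 2.3
```

send_rows --motion '[{"x": 0,"y": 0,"z": 0.1,"rx": 0,"ry": 0,"rz": 0,"jaw": 0},{"x": 0,"y": 0,"z": 0.1,"rx": 0,"ry": 0,"rz": 0,"jaw": 0},{"x": 0,"y": 0,"z": 0,"rx": 0,"ry": 0,"rz": 0,"jaw": 0},{"x": 0,"y": 0,"z": 0,"rx": 0,"ry": 0,"rz": 0,"jaw": 0},{"x": 0,"y": 0,"z": 0,"rx": 0,"ry": 0,"rz": 0,"jaw": 0}]'

```text
clock: 4.2
tool_pos: [0.516, 0.2579, 0.0349]
eef_rot: [0.601, 0.799, 0.0, -0.0]
contact_force: [-0.1, 4.3, 4.4]
opening: 0.008
finger_force: 2.3
```

send_rows --motion '[{"x": 0,"y": 0,"z": 0.1,"rx": 0,"ry": 0,"rz": 0,"jaw": 0},{"x": 0,"y": 0,"z": 0.1,"rx": 0,"ry": 0,"rz": 0,"jaw": 0},{"x": 0,"y": 0,"z": 0.05,"rx": 0,"ry": 0,"rz": 0,"jaw": 0},{"x": 0,"y": 0,"z": 0,"rx": 0,"ry": 0,"rz": 0,"jaw": 0},{"x": 0,"y": 0,"z": 0,"rx": 0,"ry": 0,"rz": 0,"jaw": 0}]'

```text
clock: 4.7
tool_pos: [0.516, 0.258, 0.0331]
eef_rot: [0.601, 0.799, 0.0, 0.0]
contact_force: [-2.3, 3.9, 12.7]
opening: 0.008
finger_force: 6.1
```

send_rows --motion '[{"x": 0,"y": 0,"z": -0.3,"rx": 0,"ry": 0,"rz": 0,"jaw": 0},{"x": 0,"y": 0,"z": -0.3,"rx": 0,"ry": 0,"rz": 0,"jaw": 0},{"x": 0,"y": 0,"z": -0.3,"rx": 0,"ry": 0,"rz": 0,"jaw": 0},{"x": 0,"y": 0,"z": -0.3,"rx": 0,"ry": 0,"rz": 0,"jaw": 0},{"x": 0,"y": 0,"z": -0.3,"rx": 0,"ry": 0,"rz": 0,"jaw": 0}]'

```text
clock: 5.2
tool_pos: [0.5156, 0.2557, 0.0468]
eef_rot: [0.602, 0.799, -0.002, 0.0]
contact_force: [-0.0, -0.5, 0.1]
opening: 0.005
finger_force: 0.0
```

send_rows --motion '[{"x": 0,"y": 0,"z": -0.5,"rx": 0,"ry": 0,"rz": 0,"jaw": 0},{"x": 0,"y": 0,"z": -1,"rx": 0,"ry": 0,"rz": 0,"jaw": 0},{"x": 0,"y": 0,"z": -1.5,"rx": 0,"ry": 0,"rz": 0,"jaw": 0},{"x": 0,"y": 0,"z": -2,"rx": 0,"ry": 0,"rz": 0,"jaw": 0},{"x": 0,"y": 0,"z": -2,"rx": 0,"ry": 0,"rz": 0,"jaw": 0}]'

```text
clock: 5.7
tool_pos: [0.516, 0.2576, 0.1189]
eef_rot: [0.601, 0.799, 0.0, 0.0]
contact_force: [0.6, -0.4, -0.4]
opening: 0.006
finger_force: 0.0
```

Force went to zero at 36 mm tip height, so the clip stayed down. Now I'll move above the tab.

```bash
python3 - <<'E'
from h import *
plan([.5116,.0165,.15],down(-.5104),10)
E
```

```text
[-2.3  -0.71 -0.31] [ 0.    -0.     0.079]
[-2.35 -0.53 -0.31] [ 0.    -0.     0.079]
[-2.39 -0.34 -0.31] [ 0.    -0.     0.079]
[-2.41 -0.15 -0.31] [ 0.    -0.     0.079]
[-2.41  0.04 -0.31] [ 0.    -0.     0.079]
[-2.4   0.23 -0.31] [ 0.    -0.     0.079]
[-2.37  0.42 -0.31] [ 0.    -0.     0.079]
[-2.33  0.61 -0.31] [ 0.    -0.     0.079]
[-2.28  0.79 -0.31] [ 0.    -0.     0.079]
[-2.21  0.97 -0.31] [ 0.    -0.     0.079]
```

send_rows --motion '[{"x": -2.3,"y": -0.71,"z": -0.6,"rx": 0,"ry": 0,"rz": 0.079,"jaw": 4},{"x": -2.35,"y": -0.53,"z": -0.6,"rx": 0,"ry": 0,"rz": 0.079,"jaw": 4},{"x": -2.39,"y": -0.34,"z": -0.6,"rx": 0,"ry": 0,"rz": 0.079,"jaw": 4},{"x": -2.41,"y": -0.15,"z": -0.6,"rx": 0,"ry": 0,"rz": 0.079,"jaw": 4},{"x": -2.41,"y": 0.04,"z": -0.6,"rx": 0,"ry": 0,"rz": 0.079,"jaw": 4}]'

```text
clock: 6.2
tool_pos: [0.5133, 0.1347, 0.148]
eef_rot: [0.748, 0.663, -0.0, 0.0]
contact_force: [1.1, 0.3, 0.8]
opening: 0.432
finger_force: 0.0
```

send_rows --motion '[{"x": -2.4,"y": 0.23,"z": 0,"rx": 0,"ry": 0,"rz": 0.079,"jaw": 4},{"x": -2.37,"y": 0.42,"z": 0,"rx": 0,"ry": 0,"rz": 0.079,"jaw": 4},{"x": -2.33,"y": 0.61,"z": 0,"rx": 0,"ry": 0,"rz": 0.079,"jaw": 4},{"x": -2.28,"y": 0.79,"z": 0,"rx": 0,"ry": 0,"rz": 0.079,"jaw": 4},{"x": -2.21,"y": 0.97,"z": 0,"rx": 0,"ry": 0,"rz": 0.079,"jaw": 4}]'

```text
clock: 6.7
tool_pos: [0.5109, 0.0144, 0.1477]
eef_rot: [0.864, 0.504, -0.0, 0.0]
contact_force: [-0.6, 0.5, -0.0]
opening: 0.451
finger_force: 0.0
```

send_rows --motion '[{"jaw": 4},{"jaw": 4},{"jaw": 4},{"jaw": 4},{"jaw": 4}]'

```text
schema error: expected keys x, y, z, rx, ry, rz, jaw
```

```bash
python3 - <<'E'
from h import *
t=get_state(); print(t['tool_pos'],t['eef_rot'])
s=snap('wrist','w2'); 
pickle.dump(s,open('w2.pkl','wb'))
p=[.5626,.0801,.2749]
d=15/2**.5/1000
L=np.array([[-.066,-.046,.077],[-.066-d,-.046-d,.077],[-.066+d,-.046+d,.077],[-.075,-.055,.049],[.075,-.055,.049],[-.075,.055,.049],[.075,.055,.049],[-.088,-.068,.044],[-.098,-.083,.008],[.098,-.083,.008],[-.098,.083,.008],[0,.1845,.031]])
print(proj(s,to_world(p,L)).round(0).tolist())
i=cv2.imread('pics/w2.png'); cv2.imwrite('pics/w2b.png',cv2.resize(i,(800,500)))
E
```

```text
[0.51091885 0.01442127 0.14771263] [ 8.63927574e-01  5.03615986e-01 -2.86962786e-04  4.70938572e-05]
[[319.0, 214.0], [320.0, 237.0], [319.0, 190.0], [320.0, 220.0], [491.0, 55.0], [197.0, 104.0], [368.0, -94.0], [320.0, 242.0], [324.0, 246.0], [513.0, 68.0], [167.0, 100.0], [118.0, -154.0]]
```

View pics/w2.png

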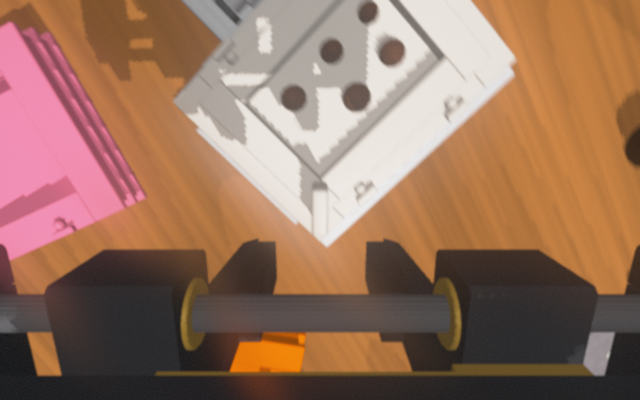

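The tab is at (312–328, 183–235), within about 2–3 mm of the prediction. Descending, then closing.

send_rows --motion '[{"x": 0.2,"y": 0,"z": 2,"rx": 0,"ry": 0,"rz": 0,"jaw": 4},{"x": 0.2,"y": 0,"z": 2,"rx": 0,"ry": 0,"rz": 0,"jaw": 4},{"x": 0,"y": 0,"z": 2,"rx": 0,"ry": 0,"rz": 0,"jaw": 4},{"x": 0,"y": 0,"z": 1.5,"rx": 0,"ry": 0,"rz": 0,"jaw": 4},{"x": 0,"y": 0,"z": 0.7,"rx": 0,"ry": 0,"rz": 0,"jaw": 4}]'

```text
clock: 7.25
tool_pos: [0.5126, 0.0193, 0.0644]
eef_rot: [0.863, 0.506, -0.001, -0.0]
contact_force: [0.4, 0.2, 0.5]
opening: 0.451
finger_force: 0.0
```

send_rows --motion '[{"x": 0,"y": 0,"z": 0,"rx": 0,"ry": 0,"rz": 0,"jaw": 3.5},{"x": 0,"y": 0,"z": 0,"rx": 0,"ry": 0,"rz": 0,"jaw": 2.5},{"x": 0,"y": 0,"z": 0,"rx": 0,"ry": 0,"rz": 0,"jaw": 1.8},{"x": 0,"y": 0,"z": 0,"rx": 0,"ry": 0,"rz": 0,"jaw": 1.2},{"x": 0,"y": 0,"z": 0,"rx": 0,"ry": 0,"rz": 0,"jaw": 0.8}]' --grip_force 10

```text
clock: 7.75
tool_pos: [0.5134, 0.0204, 0.0658]
eef_rot: [0.862, 0.506, 0.0, -0.0]
contact_force: [-0.8, 0.6, 4.3]
opening: 0.112
finger_force: 10.0
```

send_rows --motion '[{"x": 0,"y": 0,"z": 0,"rx": 0,"ry": 0,"rz": 0,"jaw": 0},{"x": 0,"y": 0,"z": 0,"rx": 0,"ry": 0,"rz": 0,"jaw": 0},{"x": 0,"y": 0,"z": 0,"rx": 0,"ry": 0,"rz": 0,"jaw": 0},{"x": 0,"y": 0,"z": 0,"rx": 0,"ry": 0,"rz": 0,"jaw": 0},{"x": 0,"y": 0,"z": 0,"rx": 0,"ry": 0,"rz": 0,"jaw": 0}]' --grip_force 40

```text
clock: 8.25
tool_pos: [0.5135, 0.0204, 0.0658]
eef_rot: [0.862, 0.506, 0.0, -0.0]
contact_force: [-1.5, 0.7, 6.1]
opening: 0.109
finger_force: 40.0
```

```bash
python3 - <<'E'
from h import *
a=snap('scene'); b=snap('side')
p=[.5626,.0801,.2749]
print(proj(a,to_world(p,[[0,.1845,.031],[0,.174,.07]])).round(0),proj(b,to_world(p,[[0,.1845,.031],[0,.174,.07]])).round(0))
o=np.vstack([cv2.resize(a['img'][165:270,245:395],None,fx=2.6,fy=2.6,interpolation=2),cv2.resize(b['img'][170:275,270:420],None,fx=2.6,fy=2.6,interpolation=2)])
cv2.imwrite('pics/chk.png',o[...,::-1])
E
```

```text
[[366. 238.]
 [363. 225.]] [[306. 200.]
 [308. 189.]]
```

View pics/chk.png

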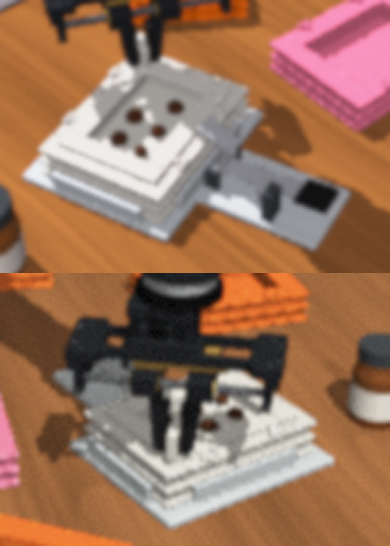

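The pad now sits low, at about scene (367,240), which matches latched (predicted 366,238). The fingers hold the tab. Start the peel.

send_rows --motion '[{"x": 0.02,"y": 0,"z": -0.17,"rx": 0,"ry": -0.01,"rz": 0,"jaw": 0},{"x": 0.02,"y": 0,"z": -0.17,"rx": 0,"ry": -0.01,"rz": 0,"jaw": 0},{"x": 0.02,"y": 0,"z": -0.17,"rx": 0,"ry": -0.01,"rz": 0,"jaw": 0},{"x": 0.02,"y": 0,"z": -0.17,"rx": 0,"ry": -0.01,"rz": 0,"jaw": 0},{"x": 0.02,"y": 0,"z": -0.17,"rx": 0,"ry": -0.01,"rz": 0,"jaw": 0}]' --grip_force 50

```text
clock: 8.85
tool_pos: [0.5145, 0.0209, 0.0739]
eef_rot: [0.862, 0.506, -0.022, 0.013]
contact_force: [0.2, -1.3, -0.9]
opening: 0.109
finger_force: 50.0
```

send_rows --motion '[{"x": 0.02,"y": 0,"z": -0.17,"rx": 0,"ry": -0.01,"rz": 0,"jaw": 0},{"x": 0.02,"y": 0,"z": -0.17,"rx": 0,"ry": -0.01,"rz": 0,"jaw": 0},{"x": 0.02,"y": 0,"z": -0.17,"rx": 0,"ry": -0.01,"rz": 0,"jaw": 0},{"x": 0.02,"y": 0,"z": -0.17,"rx": 0,"ry": -0.01,"rz": 0,"jaw": 0},{"x": 0.02,"y": 0,"z": -0.17,"rx": 0,"ry": -0.01,"rz": 0,"jaw": 0}]'

```text
clock: 9.35
tool_pos: [0.5149, 0.0227, 0.0822]
eef_rot: [0.861, 0.506, -0.043, 0.025]
contact_force: [0.8, -1.0, -0.7]
opening: 0.104
finger_force: 50.0
```

```bash
python3 - <<'E'
from h import *
t=get_state(); print(t['tool_pos'],down(-.5104).inv().__mul__(R.from_quat(t['eef_rot'])).as_rotvec(),t['contact_force'],t['moment'],t['opening'])
E
```

```text
[0.51494319 0.0226626  0.08222086] [-7.56222155e-05 -1.00745325e-01 -1.43885880e-03] [ 0.78963427 -1.00701863 -0.65194282] [-0.13648147  0.01349139 -0.07771434] 0.10386736679253726
```

send_rows --motion '[{"x": 0.03,"y": 0,"z": -0.26,"rx": 0,"ry": -0.015,"rz": 0,"jaw": 0},{"x": 0.03,"y": 0,"z": -0.26,"rx": 0,"ry": -0.015,"rz": 0,"jaw": 0},{"x": 0.03,"y": 0,"z": -0.26,"rx": 0,"ry": -0.015,"rz": 0,"jaw": 0},{"x": 0.03,"y": 0,"z": -0.26,"rx": 0,"ry": -0.015,"rz": 0,"jaw": 0},{"x": 0,"y": 0,"z": 0,"rx": 0,"ry": 0,"rz": 0,"jaw": 0}]'

```text
clock: 9.85
tool_pos: [0.5166, 0.0254, 0.0924]
eef_rot: [0.859, 0.505, -0.069, 0.041]
contact_force: [0.9, -1.2, -0.7]
opening: 0.111
finger_force: 50.0
```

```bash
python3 - <<'E'
from h import *
t=get_state(); print(t['tool_pos'],t['contact_force'],t['moment'],t['opening'])
a=snap('scene'); b=snap('side')
o=np.vstack([cv2.resize(a['img'][165:270,245:395],None,fx=2.8,fy=2.8,interpolation=2),cv2.resize(b['img'][170:275,270:420],None,fx=2.8,fy=2.8,interpolation=2)])
cv2.imwrite('pics/chk2.png',o[...,::-1])
E
```

```text
[0.51657539 0.02536087 0.09243635] [ 0.93898707 -1.2489495  -0.74586813] [-0.28384044 -0.0939691  -0.11093619] 0.11102841700350394
```

View pics/chk2.png

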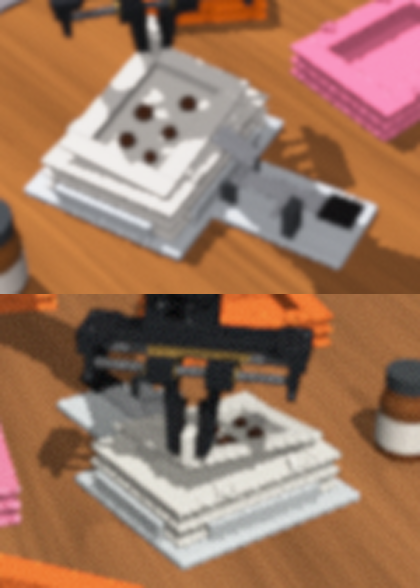

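The tray's tab corner is raised, the far corner is still down, the stack stays put and the pad is still low. Now I'll lift the rest.

```bash
python3 - <<'E'
from h import *
t=get_state(); p=t['tool_pos']; Rn=R.from_quat(t['eef_rot'])
plan(p+[0,0,.01],Rn,1)
E
```

```text
[-0.16  0.   -0.99] [0. 0. 0.]
```

send_rows --motion '[{"x": -0.03,"y": 0,"z": -0.2,"rx": 0,"ry": 0,"rz": 0,"jaw": 0},{"x": -0.03,"y": 0,"z": -0.2,"rx": 0,"ry": 0,"rz": 0,"jaw": 0},{"x": -0.03,"y": 0,"z": -0.2,"rx": 0,"ry": 0,"rz": 0,"jaw": 0},{"x": -0.05,"y": 0,"z": -0.3,"rx": 0,"ry": 0,"rz": 0,"jaw": 0},{"x": -0.05,"y": 0,"z": -0.3,"rx": 0,"ry": 0,"rz": 0,"jaw": 0}]'

```text
clock: 10.45
tool_pos: [0.516, 0.0249, 0.1046]
eef_rot: [0.86, 0.505, -0.069, 0.04]
contact_force: [-0.1, 0.0, -1.4]
opening: 0.111
finger_force: 50.0
```

send_rows --motion '[{"x": -0.08,"y": 0,"z": -0.5,"rx": 0,"ry": 0,"rz": 0,"jaw": 0},{"x": -0.08,"y": 0,"z": -0.5,"rx": 0,"ry": 0,"rz": 0,"jaw": 0},{"x": -0.16,"y": 0,"z": -1,"rx": 0,"ry": 0,"rz": 0,"jaw": 0},{"x": -0.16,"y": 0,"z": -1,"rx": 0,"ry": 0,"rz": 0,"jaw": 0},{"x": -0.16,"y": 0,"z": -1,"rx": 0,"ry": 0,"rz": 0,"jaw": 0}]'

```text
clock: 10.95
tool_pos: [0.5163, 0.0248, 0.146]
eef_rot: [0.86, 0.505, -0.069, 0.041]
contact_force: [0.2, -0.5, -1.7]
opening: 0.102
finger_force: 50.0
```

send_rows --motion '[{"x": -0.32,"y": 0,"z": -2,"rx": 0,"ry": 0,"rz": 0,"jaw": 0},{"x": -0.32,"y": 0,"z": -2,"rx": 0,"ry": 0,"rz": 0,"jaw": 0},{"x": -0.32,"y": 0,"z": -2,"rx": 0,"ry": 0,"rz": 0,"jaw": 0},{"x": -0.32,"y": 0,"z": -2,"rx": 0,"ry": 0,"rz": 0,"jaw": 0},{"x": -0.16,"y": 0,"z": -1,"rx": 0,"ry": 0,"rz": 0,"jaw": 0}]'

```text
clock: 11.45
tool_pos: [0.5169, 0.0248, 0.2382]
eef_rot: [0.86, 0.505, -0.068, 0.041]
contact_force: [0.8, 0.3, -1.0]
opening: 0.11
finger_force: 50.0
```

```bash
python3 - <<'E'
from h import *
t=get_state(); print(t['tool_pos'],t['eef_rot'],t['contact_force'],t['moment'],t['opening'])
a=snap('scene'); b=snap('side'); w=snap('wrist')
pickle.dump((a,b,w,t),open('l.pkl','wb'))
o=np.vstack([np.hstack([cv2.resize(a['img'][120:270,145:395],(400,240),interpolation=2),cv2.resize(b['img'][130:280,230:480],(400,240),interpolation=2)]),
 np.hstack([cv2.resize(b['img'][280:400,330:530],(400,240),interpolation=2),cv2.resize(w['img'],(400,240),interpolation=2)])])
cv2.imwrite('pics/chk3.png',o[...,::-1])
E
```

```text
[0.51687168 0.02479952 0.23821863] [ 0.85976645  0.5045429  -0.06753993  0.04094477] [ 0.80629932  0.2677766  -0.98048802] [ 0.02823723  0.07193601 -0.00335017] 0.11030618519914373
```

View pics/chk3.png

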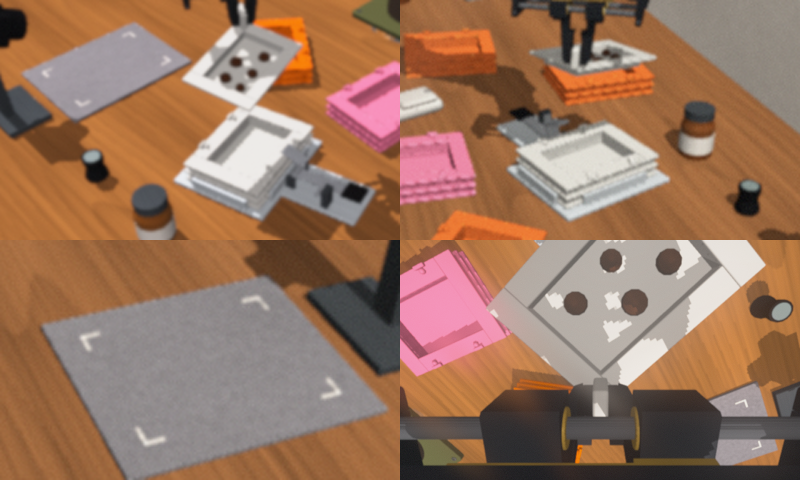

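The tray is lifted clear, the stack is in place and the clip is open. Refined card corners: side (351.5,323), (462.5,298.5), (524,364), (397.5,399.5). Wrist view of the tray corners: left (144,120), right (586,38).

```bash
cat > fit.py <<'E'
from h import *
T0=np.eye(4);T0[:3,:3]=Rz(.2749);T0[:3,3]=[.5626,.0801,.032]
G0=np.eye(4);G0[:3,:3]=down(-.5104).as_matrix();G0[:3,3]=[.5134,.0204,.0658]
REL=np.linalg.inv(G0)@T0   # tray in tool
E
python3 - <<'E'
from fit import *
D=pickle.load(open('d0.pkl','rb')); z=.006
C={'scene':[((.13,-.1,z),(160,165.6)),((-.13,-.1,z),(227.5,135)),((-.13,.1,z),(263,159.4)),((.13,.1,z),(193,195))],
'side':[((-.13,.1,z),(351.5,323)),((.13,.1,z),(462.5,298.5)),((.13,-.1,z),(524,364)),((-.13,-.1,z),(397.5,399.5))]}
for vs in (['scene'],['side'],['scene','side']):
    def r(p): return np.concatenate([(proj(D[v],to_world(p,[m[0] for m in C[v]]))-[m[1] for m in C[v]]).ravel() for v in vs])
    o=least_squares(r,[.58,-.31,0],loss='soft_l1'); print(o.x.round(4),o.cost.round(1),r(o.x).round(1))
a,b,w,t=pickle.load(open('l.pkl','rb'))
G=np.eye(4);G[:3,:3]=R.from_quat(t['eef_rot']).as_matrix();G[:3,3]=t['tool_pos']
def pts(s): 
    S=np.eye(4);S[:3,:3]=R.from_rotvec(s).as_matrix(); M=G@S@REL
    return np.array([[-.075,.055,.017],[.075,-.055,.017]])@M[:3,:3].T+M[:3,3]
print('pred',proj(w,pts([0,0,0])).round(0),'ry+.05',proj(w,pts([0,.05,0])).round(0))
f=np.eye(4); print('tray rel tool',REL.round(4))
E
```

```text
[ 0.5835 -0.3109  0.0016] 5.4 [-2.1  0.4  0.7 -1.5  1.9 -2.1 -0.5  0.8]
[ 0.5837 -0.3175  0.0033] 3.7 [-0.8  0.1  1.  -1.8  1.1 -1.  -1.1  1.1]
[ 0.5836 -0.3162  0.0047] 10.5 [-3.  -0.2 -0.3 -2.1  0.8 -2.8 -1.4  0.  -1.1 -0.2  0.5 -2.2  0.6 -1.6
 -1.4  0.6]
pred [[134. 118.]
 [589.  44.]] ry+.05 [[130. 116.]
 [598.  40.]]
tray rel tool [[ 0.707   0.7072  0.      0.0761]
 [ 0.7072 -0.707   0.      0.0138]
 [ 0.      0.     -1.      0.0338]
 [ 0.      0.      0.      1.    ]]
```

```bash
python3 - <<'E'
from h import *
plan([.520,-.358,.22],down(-np.pi/4),15)
E
```

```text
[-2.17  1.27  0.46] [0.002 0.011 0.018]
[-2.15  1.31  0.44] [0.002 0.011 0.018]
[-2.13  1.35  0.41] [0.002 0.011 0.018]
[-2.11  1.39  0.39] [0.002 0.011 0.018]
[-2.09  1.42  0.36] [0.002 0.011 0.018]
[-2.07  1.46  0.34] [0.002 0.011 0.018]
[-2.04  1.5   0.31] [0.002 0.011 0.018]
[-2.02  1.54  0.29] [0.002 0.011 0.018]
[-1.99  1.58  0.27] [0.002 0.011 0.018]
[-1.97  1.61  0.24] [0.002 0.011 0.018]
[-1.94  1.65  0.22] [0.002 0.011 0.018]
[-1.91  1.69  0.2 ] [0.002 0.011 0.018]
[-1.88  1.72  0.18] [0.002 0.011 0.018]
[-1.85  1.76  0.15] [0.002 0.011 0.018]
[-1.82  1.79  0.13] [0.002 0.011 0.018]
```

send_rows --motion '[{"x": -1.1,"y": 0.6,"z": 0.2,"rx": 0.002,"ry": 0.011,"rz": 0.018,"jaw": 0},{"x": -2.15,"y": 1.31,"z": 0.44,"rx": 0.002,"ry": 0.011,"rz": 0.018,"jaw": 0},{"x": -2.13,"y": 1.35,"z": 0.41,"rx": 0.002,"ry": 0.011,"rz": 0.018,"jaw": 0},{"x": -2.11,"y": 1.39,"z": 0.39,"rx": 0.002,"ry": 0.011,"rz": 0.018,"jaw": 0},{"x": -2.09,"y": 1.42,"z": 0.36,"rx": 0.002,"ry": 0.011,"rz": 0.018,"jaw": 0}]'

```text
clock: 12.1
tool_pos: [0.516, -0.0921, 0.2302]
eef_rot: [0.884, 0.465, -0.047, 0.025]
contact_force: [-0.1, -0.5, -1.9]
opening: 0.109
finger_force: 50.0
```

send_rows --motion '[{"x": -2.07,"y": 1.46,"z": 0.34,"rx": 0.002,"ry": 0.011,"rz": 0.018,"jaw": 0},{"x": -2.04,"y": 1.5,"z": 0.31,"rx": 0.002,"ry": 0.011,"rz": 0.018,"jaw": 0},{"x": -2.02,"y": 1.54,"z": 0.29,"rx": 0.002,"ry": 0.011,"rz": 0.018,"jaw": 0},{"x": -1.99,"y": 1.58,"z": 0.27,"rx": 0.002,"ry": 0.011,"rz": 0.018,"jaw": 0},{"x": -1.97,"y": 1.61,"z": 0.24,"rx": 0.002,"ry": 0.011,"rz": 0.018,"jaw": 0}]'

```text
clock: 12.6
tool_pos: [0.5171, -0.2196, 0.2241]
eef_rot: [0.905, 0.425, -0.024, 0.009]
contact_force: [0.5, 0.0, -1.0]
opening: 0.11
finger_force: 50.0
```

send_rows --motion '[{"x": -1.94,"y": 1.65,"z": 0.22,"rx": 0.002,"ry": 0.011,"rz": 0.018,"jaw": 0},{"x": -1.91,"y": 1.69,"z": 0.2,"rx": 0.002,"ry": 0.011,"rz": 0.018,"jaw": 0},{"x": -1.88,"y": 1.72,"z": 0.18,"rx": 0.002,"ry": 0.011,"rz": 0.018,"jaw": 0},{"x": -1.85,"y": 1.76,"z": 0.15,"rx": 0.002,"ry": 0.011,"rz": 0.018,"jaw": 0},{"x": -1.82,"y": 1.79,"z": 0.13,"rx": 0.002,"ry": 0.011,"rz": 0.018,"jaw": 0}]'

```text
clock: 13.1
tool_pos: [0.5186, -0.3471, 0.2173]
eef_rot: [0.923, 0.384, -0.0, -0.006]
contact_force: [0.4, -0.8, -1.7]
opening: 0.11
finger_force: 50.0
```

send_rows --motion '[{"x": -1.0,"y": 0.7,"z": 0,"rx": 0,"ry": 0,"rz": 0,"jaw": 0},{"x": 0,"y": 0,"z": 0,"rx": 0,"ry": 0,"rz": 0,"jaw": 0},{"x": 0,"y": 0,"z": 0,"rx": 0,"ry": 0,"rz": 0,"jaw": 0},{"x": 0,"y": 0,"z": 0,"rx": 0,"ry": 0,"rz": 0,"jaw": 0},{"x": 0,"y": 0,"z": 0,"rx": 0,"ry": 0,"rz": 0,"jaw": 0}]'

```text
clock: 13.6
tool_pos: [0.519, -0.3553, 0.2186]
eef_rot: [0.922, 0.386, 0.001, -0.006]
contact_force: [-0.1, 0.0, -1.7]
opening: 0.109
finger_force: 50.0
```

```bash
python3 - <<'E'
from h import *
t=get_state(); print(t['tool_pos'],t['eef_rot'],t['contact_force'],t['opening'])
plan([.520,-.358,.130],down(-np.pi/4),10)
E
```

```text
[ 0.51899632 -0.35530207  0.21864267] [ 9.22399545e-01  3.86195359e-01  7.21159807e-04 -5.63054760e-03] [-0.07071231  0.0039137  -1.70681104] 0.10934513917011256
[-0.02  0.03  0.89] [-0.001 -0.001  0.001]
[-0.02  0.03  0.89] [-0.001 -0.001  0.001]
[-0.02  0.03  0.89] [-0.001 -0.001  0.001]
[-0.02  0.03  0.89] [-0.001 -0.001  0.001]
[-0.02  0.03  0.89] [-0.001 -0.001  0.001]
[-0.01  0.03  0.89] [-0.001 -0.001  0.001]
[-0.01  0.03  0.89] [-0.001 -0.001  0.001]
[-0.01  0.03  0.89] [-0.001 -0.001  0.001]
[-0.01  0.03  0.89] [-0.001 -0.001  0.001]
[-0.01  0.03  0.89] [-0.001 -0.001  0.001]
```

send_rows --motion '[{"x": -0.02,"y": 0.03,"z": 0.9,"rx": -0.001,"ry": -0.001,"rz": 0.001,"jaw": 0},{"x": -0.02,"y": 0.03,"z": 0.9,"rx": -0.001,"ry": -0.001,"rz": 0.001,"jaw": 0},{"x": -0.02,"y": 0.03,"z": 0.9,"rx": -0.001,"ry": -0.001,"rz": 0.001,"jaw": 0},{"x": -0.02,"y": 0.03,"z": 0.9,"rx": -0.001,"ry": -0.001,"rz": 0.001,"jaw": 0},{"x": -0.02,"y": 0.03,"z": 0.9,"rx": -0.001,"ry": -0.001,"rz": 0.001,"jaw": 0}]'

```text
clock: 14.1
tool_pos: [0.5184, -0.3585, 0.1725]
eef_rot: [0.924, 0.383, -0.001, -0.002]
contact_force: [-0.1, 0.5, -1.7]
opening: 0.109
finger_force: 50.0
```

send_rows --motion '[{"x": -0.02,"y": 0.03,"z": 0.9,"rx": -0.001,"ry": -0.001,"rz": 0.001,"jaw": 0},{"x": -0.02,"y": 0.03,"z": 0.9,"rx": -0.001,"ry": -0.001,"rz": 0.001,"jaw": 0},{"x": -0.02,"y": 0.03,"z": 0.9,"rx": -0.001,"ry": -0.001,"rz": 0.001,"jaw": 0},{"x": -0.02,"y": 0.03,"z": 0.9,"rx": -0.001,"ry": -0.001,"rz": 0.001,"jaw": 0},{"x": -0.02,"y": 0.03,"z": 0.8,"rx": -0.001,"ry": -0.001,"rz": 0.001,"jaw": 0}]'

```text
clock: 14.6
tool_pos: [0.5188, -0.3603, 0.1288]
eef_rot: [0.925, 0.38, -0.002, 0.001]
contact_force: [-0.1, 0.5, -1.5]
opening: 0.112
finger_force: 50.0
```

send_rows --motion '[{"x": 0,"y": 0,"z": 0,"rx": 0,"ry": 0,"rz": 0,"jaw": 0},{"x": 0,"y": 0,"z": 0,"rx": 0,"ry": 0,"rz": 0,"jaw": 0},{"x": 0,"y": 0,"z": 0,"rx": 0,"ry": 0,"rz": 0,"jaw": 0},{"x": 0,"y": 0,"z": 0,"rx": 0,"ry": 0,"rz": 0,"jaw": 0},{"x": 0,"y": 0,"z": 0,"rx": 0,"ry": 0,"rz": 0,"jaw": 0}]'

```text
clock: 15.1
tool_pos: [0.519, -0.3605, 0.1301]
eef_rot: [0.925, 0.38, -0.002, 0.002]
contact_force: [0.4, 0.1, -2.4]
opening: 0.107
finger_force: 50.0
```

```bash
python3 - <<'E'
from fit import *
t=get_state(); print(t['tool_pos'],t['eef_rot'],t['contact_force'],t['opening'])
a=snap('scene'); b=snap('side'); pickle.dump((a,b,t),open('f.pkl','wb'))
G=np.eye(4);G[:3,:3]=R.from_quat(t['eef_rot']).as_matrix();G[:3,3]=t['tool_pos']
M=G@REL; print('tray centre',M[:3,3],'z axis',M[:3,2])
P=np.array([[x,y,.017] for x,y in [(-.075,-.055),(-.075,.055),(.075,.055),(.075,-.055)]])@M[:3,:3].T+M[:3,3]
print(proj(a,P).round(0).tolist(),proj(b,P).round(0).tolist())
o=np.vstack([cv2.resize(a['img'][90:215,120:320],(480,300),interpolation=2),cv2.resize(b['img'][250:400,330:570],(480,300),interpolation=2)])
cv2.imwrite('pics/fin.png',o[...,::-1])
E
```

```text
[ 0.51902982 -0.36046754  0.13007698] [ 0.92478858  0.38047224 -0.00199302  0.00172495] [ 0.37921439  0.06644559 -2.41285219] 0.106517263656448
tray centre [ 0.58272188 -0.31683511  0.09591995] z axis [0.00237364 0.00470701 0.9999861 ]
[[215.0, 115.0], [236.0, 129.0], [191.0, 149.0], [171.0, 134.0]] [[418.0, 326.0], [390.0, 287.0], [460.0, 273.0], [494.0, 308.0]]
```

View pics/fin.png

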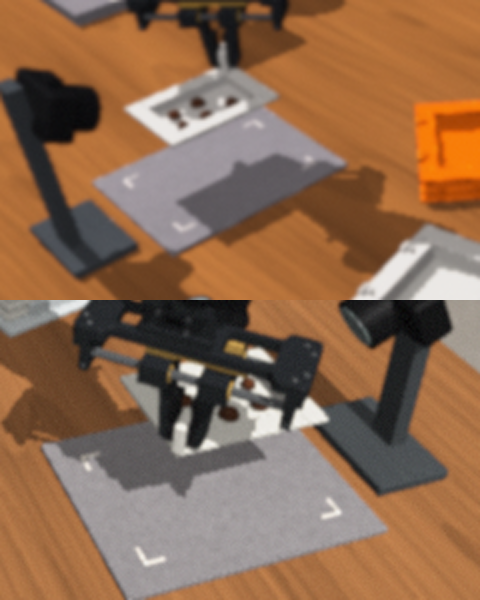

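The tray is level within about 1–2 px of prediction (scene corners at (172,135), (236,130), (193,151)). It is centred and its underside is about 90 mm above the card. I'll check the pad's darkness at its latched spot, then hand in.

```bash
python3 - <<'E'
from h import *
a,b,t=pickle.load(open('f.pkl','rb'))
l=a['img'][237:243,364:370].mean(); c=a['img'][224:229,361:366].mean(); print('latched spot',l,'closed spot',c)
if l<60: print(finish_job())
E
```

```text
latched spot 27.046296296296298 closed spot 76.98666666666666
the job is handed in; nothing more can be done
None
```

The job is handed in at about 15 s: the clip is latched open, the tray was peeled off tab corner first with the stack left in place, and it is held level about 90 mm above the middle of the card.

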